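Close a warning lamp with its amber lens and show its socket to the inspection camera

TASK

Put the amber lens on the open lamp housing while the housing sits in its nest, set it down (do not drop it) so that it lies flat and fully seated, and let go of it. Then take the closed lamp by the two long sides of its black housing, lift it out of the nest and show its yellow socket to the inspection camera: lamp lens side up, socket pointing straight into the camera along its line of sight (which slopes down 15 degrees, so the socket end is tipped up by as much) and the socket's front face 8 cm from the camera's glass. Finish still holding the lamp there, motionless with the lens in place; do not bump the camera, and leave the blue lens, bottle, screwdriver and tub where they are.

Things in the scene. Friction and masses are not known exactly. Their poses are not given: they have to be found in the camera images.
- nest: Fixed aluminium plate 150 (x) x 90 (y) x 8 mm with four pairs of green corner posts, 12 mm high above the plate, holding the housing's corners with 2 mm play; the middle 76 mm of its long sides is free. Origin: centre of the underside, on the bench; x along the housing, z up. Stands elsewhere each time, turned up to 30 deg.
- housing: Loose black open box 110 (x) x 52 (y) x 34 (z) mm, walls and floor 5 mm, about 0.25 kg; starts in the nest, 8 mm above the bench, open side up, socket end away from the robot. Origin: centre of its underside; x towards the socket end, z up. Yellow socket on the +x end: 20 mm across, 12 mm long, axis 18 mm above the underside. Flat long sides, gripped (52 mm) at mid-length.
- socket (a point): Centre of the front face of the yellow socket, at (67, 0, 18) mm in the housing's frame; axes as the housing's.
- amber_lens: Loose amber lens, the lamp's lid, about 60 g, lies plug down. Origin: centre of underside; x lengthwise, z up; fits either way round. Plug 8 mm high (90 x 32, then 95 x 37 mm), flange 106 x 48 at 8-12 mm, crown 84 x 34 at 12-28 mm, gripped across the 34. Seated: plug in the opening (100 x 42 mm), flange on the rim, origin 26 mm above the housing's; only its weight holds it.
- blue_lens: Bystander: a lens of the same shape in blue, lying on the bench. Origin and axes as the amber lens. The nest, the amber lens and the blue lens change places with one another.
- camera_stand: Fixed stand of the inspection camera at the far side of the bench, in front of the robot: dark foot 80 x 100 x 12 mm with a steel post 20 mm thick, 282 mm high, at its centre. Origin: on the bench right below the camera's glass; the foot's centre is 55 mm from it along +x (away from the robot). It stands elsewhere and turned each time.
- camera_head: Inspection camera on the stand: grey body 70 x 50 x 50 mm, black barrel and white ring (68 mm) on the side towards the robot. Origin: centre of the glass, 270 mm above the bench, 55 mm before the post's axis. It looks along its -x, sloping 15 deg down; y is level. A lamp rightly presented has x, y and z axes parallel to and of the same sense as the camera head's.
- focus (a point): Empty point in the air on the camera's line of sight, 80 mm in front of the glass, at (-80, 0, 0) mm in the camera head's frame and about 249 mm above the bench: the centre of the socket's front face belongs here.
- bottle: Bystander: white bottle with a red cap, 48 mm in diameter, 140 mm high. Origin: centre of its underside.
- screwdriver: Bystander: green-handled screwdriver 200 mm long, lying on the bench on the left, pointing away from the robot. Origin: on its underside, near mid-length.
- tub: Bystander: small grey open tub 110 x 80 x 45 mm, on the right. Origin: centre of its underside.
Things that resemble listed ones, but are neither listed nor needed, are in the scene too. Of the things that look like the nest, the middle-sized one is meant.

How it is judged:
On the way:
1. the amber lens is seated in the housing and let go, with the housing still in the nest (z of amber_lens in the frame of housing between 0.022 and 0.03 m and x of amber_lens in the frame of housing between -0.006 and 0.006 m and y of amber_lens in the frame of housing between -0.006 and 0.006 m and angle between the z axis of amber_lens and the z axis of housing, either way round below 0.07 rad and angle between the x axis of amber_lens and the x axis of housing, either way round below 0.12 rad and contact force between the fingers and amber_lens below 0.1 N and distance between housing and nest below 0.016 m and angle between housing's own z axis and vertical below 0.06 rad and linear speed of amber_lens below 0.03 m/s), for 0.2 s.
At the end, for the whole second after the job is handed in: Lamp held in the air, at rest, clear of nest and camera; socket face within 20 mm of the point 80 mm before the glass, housing x and y axes within 0.17 rad of the camera head's, lens side up; amber lens seated (6 mm in plan, origin 22 to 30 mm above the housing's, flat to 0.07 rad) (z of amber_lens in the frame of housing between 0.022 and 0.03 m and x of amber_lens in the frame of housing between -0.006 and 0.006 m and y of amber_lens in the frame of housing between -0.006 and 0.006 m and angle between the z axis of amber_lens and the z axis of housing, either way round below 0.07 rad and angle between the x axis of amber_lens and the x axis of housing, either way round below 0.12 rad and distance between socket and focus below 0.02 m and angle between the x axis of housing and the x axis of camera_head, either way round below 0.17 rad and angle between the y axis of housing and the y axis of camera_head, either way round below 0.17 rad and x of housing in the frame of camera_head below -0.11 m and angle between housing's own z axis and vertical below 0.6 rad and height (world z) of housing above 0.12 m and contact force between the fingers and housing above 1 N and contact force between housing and nest below 0.1 N and contact force between housing and camera_stand below 0.1 N and linear speed of housing below 0.03 m/s and angular speed of housing below 0.2 rad/s); the arm keeps its last pose, push and grip.
It fails at once if the blue lens, bottle, screwdriver or tub is moved by more than 25 mm (distance of any of blue_lens, bottle, screwdriver, tub from where it was at the start of the episode above 0.025 m).
It fails at once if the inspection camera or its stand is bumped (more than 2 N) (contact force between camera_stand and anything else above 2 N).
It fails at once if the amber lens is dropped: falls freely, faster than 0.6 m/s (linear speed of amber_lens above 0.6 m/s and contact force between each of the fingers, housing and amber_lens below 0.02 N).
It also fails if it takes over 58 s, if anything falls off the work surface, if the arm or the gripper's body presses on something with over 40 N, if the wrist force passes 120 N, or if a joint passes its speed limit or range.

ROBOT

A 6-joint arm with a two-finger parallel gripper is mounted at the origin on the work surface. World frame = base frame: x ahead of the robot, y to its left, z up, the work surface at z = 0. Lengths are in m, angles in rad, forces in N, time in s.
With the tool pointing down it reaches from about 0.2 to 0.875 m from the base axis. Payload 3.4 kg.
Tool frame: the origin (TCP) lies between the finger pads; the fingertips stand ctrl.tcp_to_tips ahead of it and the grasp point (between the pads) lies 3 mm ahead of it (ctrl.tcp_to_tips is the distance from the TCP to the fingertips, in m); z points along the fingers, y is the direction in which the jaws open and shut (so a half turn about z gives the same grasp; the last joint's range is limited). The gripper opens to 94 mm and grips with 3 to 60 N. Pads are 16 mm wide; open, the fingers measure 119 mm over their backs; the gripper's body (75 mm by 177 mm) begins 78 mm behind the grasp point.
Start: joints at [-1.256, 0.276, 1.505, -0, 1.361, -0.121], TCP at [0.243, -0.521, 0.227] pointing down, gripper open.
Joint ranges: [-2.89, 2.89], [-0.75, 2.08], [0.22, 2.7], [-1.18, 4.32], [0.11, 2.71], [-2.7, 2.7]. Speed limits (rad/s): [2.57, 2.57, 3.14, 3.14, 3.14, 3.14].

INTERFACE

Orientations are given as a unit quaternion [x, y, z, w].
In Python, from workcell import ctrl, optics, spotter gives the robot as it stands.
- The arm moves only by the tool move_arm, never from a script. Its argument "series" is a list of rows, each a list of 7 numbers: the finger opening in m, from 0 to 0.094, then the shift along the tool's x, y, z in m, then the turn, a rotation vector about the tool's x, y, z in degrees. In form: [[jaw, dx, dy, dz, wx, wy, wz], ...]. A call has 1 to 5 rows; each row shifts and turns the commanded pose from where the row before left it, along the tool's axes as they then stand; what a row does not reach is not made up. A row lasts 1/10 s, in which the tool goes at most 50 mm and 8.59 degrees, less where a joint would pass 70% of its speed; a pose out of reach is approached as far as the arm can. A call with a gripper value outside its range is refused whole. The fingers move at their own pace and stop on an object; "grip_force" is the grip in N (left out, the last holds). Time passes only in rows, so rows that do not move let the fingers close. It gives the time, the measured TCP pose, the force and the opening at its end, in the units of the state.
- ctrl.sense(): the state, without advancing time (a new reading comes with each control period).
- optics.read_camera(name): name is "side" or "top"; returns the picture (480x640x3 uint8, blue, green, red); there is no depth.
- optics.camera_params(name): a dict with "camera_matrix" (3x3 intrinsics, pixels), "k1" (the pictures are not rectified: a ray, as slopes to the right and down, at radius r is drawn at 1 + k1 r^2 times it, then the intrinsics apply), "world_from_camera" (4x4, takes a point from camera to world coordinates). Camera axes: x right, y up, looking along -z (the intrinsics and any distortion apply to the point x, -y, -z); pixel columns grow to the right and rows downward; lengths in m; the calibration is good to about 2 mm. A picture is of the moment at which its call begins. camera_params takes no time and is no camera call.
- ctrl.close_job(): hands the job in, once; it reports no verdict.
Trained networks look in the newest picture that a camera, given by its name, has taken for a name from the list of things; names that differ only in an ending like _2 or _b are one class to them, and where a whole thing is asked for, a point or a joint stands for the part that bears it (a point fixed in the world has none). Each returns a list of dicts, best first, with "p" (0 to 1); they miss things now and then, are a little off and sometimes report something else, mostly with a low value. They report only what shows in the picture. A call takes as long as a camera call. They do not tell look-alikes from the thing itself.
- spotter.masks_of(target, camera): "mask" (480x640 bool, what is visible of it) and "centre" ([column, row] in pixels, amid what is visible of it).
- spotter.spot_point(target, camera): "centre" ([column, row] in pixels: a listed point, or the origin of a listed thing).
The state is a dict: "t": time; "joints": joint angles; "joint_vel": joint speeds; "joint_torque": joint torques, N m; "tool_pos": TCP position; "tool_rot": TCP orientation; "contact_force": force on the tool from outside, world axes, zero at the start; "ft_torque": the same for the moment, N m; "finger_gap": finger opening in m.
Only numpy, scipy, OpenCV 4.12 (cv2) and the standard library are available. Lean on these libraries where they do the work, as an engineer would, in place of code of your own. Each camera call takes 0.05 s, during which the arm holds its last target. There are 200 camera calls.

## Working session

There is one attempt and no reset: what is moved stays moved. The work goes in short steps, Python scripts to look and compute and a tool call to move; the robot and the scene stay as the last step left them, time stands still between calls to the robot, and variables do not carry over. Pictures are saved under pics/ and viewed, about 8 in all and at most 12, crops included, and the job is handed in when it is done.

Besides the shell and the picture viewer there is one more tool, called after "Emit:" as name(argument=value, ...) on one line, values as JSON. move_arm: Moves the arm, as the interface text tells. Its arguments: {"type":"object","properties":{"series":{"type":"array"},"grip_force":{"type":"number"}},"required":["series"]}

```bash
ls; mkdir -p pics
cat > h.py <<'E'
import numpy as np, cv2
from workcell import ctrl, optics, spotter
from scipy.spatial.transform import Rotation as R
def P(c): return optics.camera_params(c)
def ray(c,px):
    p=P(c);K=np.array(p["camera_matrix"]);T=np.array(p["world_from_camera"])
    d=cv2.undistortPoints(np.array([[px]],float),K,np.array([p["k1"],0,0,0,0.]))[0,0]
    return T[:3,3],T[:3,:3]@np.array([d[0],-d[1],-1])
def atz(c,px,z):
    o,d=ray(c,px);return o+d*(z-o[2])/d[2]
def proj(c,X):
    p=P(c);T=np.linalg.inv(np.array(p["world_from_camera"]));X=np.atleast_2d(X)@T[:3,:3].T+T[:3,3]
    s=X[:,:2]/-X[:,2:]*[1,-1];s=s*(1+p["k1"]*(s**2).sum(1,keepdims=True))
    K=np.array(p["camera_matrix"]);return s@K[:2,:2].T+K[:2,2]
E
python3 - <<'E'
from h import *
np.set_printoptions(precision=3,suppress=True)
print(ctrl.sense(),ctrl.tcp_to_tips)
for c in("top","side"):
    p=P(c);print(c,p)
    im=optics.read_camera(c);cv2.imwrite(f"pics/{c}0.png",im)
    for t in("nest","housing","socket","amber_lens","blue_lens","camera_stand","camera_head","bottle","screwdriver","tub"):
        print(t,[(round(r["p"],2),np.round(r["centre"]),) for r in spotter.spot_point(t,c)])
E
```

```text
pics
{'t': 0.0, 'joints': array([-1.256,  0.277,  1.506,  0.   ,  1.361, -0.121]), 'joint_vel': array([-0.   , -0.   ,  0.   , -0.001, -0.001,  0.001]), 'joint_torque': array([ -0.001, -40.458, -23.722,   0.07 ,   0.034,  -0.   ]), 'tool_pos': array([ 0.243, -0.521,  0.227]), 'tool_rot': array([ 0.976,  0.216, -0.   , -0.001]), 'contact_force': array([ 0.321,  0.425, -0.231]), 'ft_torque': array([-0.027, -0.03 ,  0.003]), 'finger_gap': 0.09380884229151844} 0.022
top {'camera_matrix': array([[604.39 ,   0.   , 321.053],
       [  0.   , 604.39 , 242.55 ],
       [  0.   ,   0.   ,   1.   ]]), 'k1': 0.0055153015625680245, 'world_from_camera': array([[ 0.015,  0.995, -0.1  ,  0.368],
       [-1.   ,  0.016,  0.004, -0.01 ],
       [ 0.006,  0.1  ,  0.995,  1.569],
       [ 0.   ,  0.   ,  0.   ,  1.   ]])}
nest [(0.9, array([404., 343.])), (0.65, array([405., 187.])), (0.59, array([407., 250.]))]
housing [(0.77, array([411., 255.]))]
socket [(0.6, array([411., 223.])), (0.19, array([408., 251.]))]
amber_lens []
blue_lens [(0.76, array([230., 261.]))]
camera_stand [(0.96, array([316., 15
[... 283 characters left out ...]
,
       [  0.   ,   0.   ,   1.   ]]), 'k1': -0.008296605092311393, 'world_from_camera': array([[-0.681,  0.491, -0.542,  0.034],
       [-0.732, -0.461,  0.502,  0.452],
       [-0.003,  0.739,  0.674,  0.781],
       [ 0.   ,  0.   ,  0.   ,  1.   ]])}
nest [(0.81, array([404., 239.])), (0.62, array([346., 209.]))]
housing [(0.9, array([398., 237.]))]
socket [(0.74, array([384., 220.]))]
amber_lens [(0.55, array([332., 302.])), (0.2, array([264., 357.]))]
blue_lens [(0.73, array([264., 359.]))]
camera_stand [(0.65, array([258., 234.]))]
camera_head [(0.52, array([260., 234.]))]
bottle [(0.74, array([166., 317.]))]
screwdriver [(0.88, array([169., 417.]))]
tub [(0.87, array([442., 206.]))]
```

View pics/top0.png

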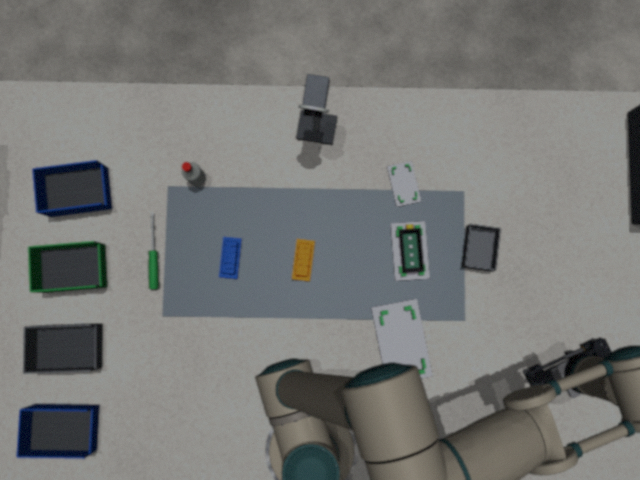

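View pics/side0.png

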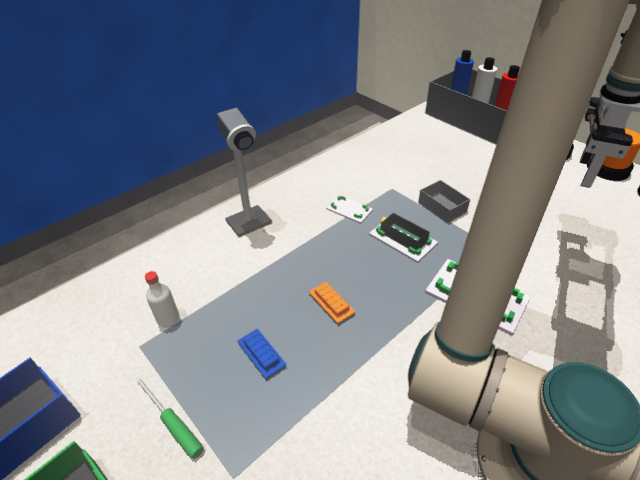

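The top view shows the amber lens at (303,260), the blue lens at (230,258) and the housing in the middle-sized nest at (410,251). The look-alike nests are the small one at (404,185) and the large one at (401,338). The camera stand is at (316,110). I'll take the amber lens and the housing at (410,251), and fit their poses to the silhouettes.

```bash
cat >> h.py <<'E'
from scipy.optimize import least_squares
def box(l,w,z0,z1,x0=0): return [(x0+a*l/2,b*w/2,z) for a in(-1,1) for b in(-1,1) for z in(z0,z1)]
LENS=np.array(box(90,32,0,0)+box(106,48,8,12)+box(84,34,12,28))/1000
HOUS=np.array(box(110,52,0,34))/1000
NEST=np.array(box(150,90,0,8))/1000
D=np.array([[np.cos(a),np.sin(a)] for a in np.arange(24)*np.pi/12])
def sup(p): return (p@D.T).max(0)
def pose(M,q,z): return M@R.from_euler('z',q[2]).as_matrix().T+[q[0],q[1],z]
def fit(M,z,obs,q0):  # obs: {cam: mask}
    S={c:sup(np.argwhere(m)[:,::-1].astype(float)) for c,m in obs.items()}
    f=lambda q:np.concatenate([sup(proj(c,pose(M,q,z)))-S[c] for c in S])
    r=least_squares(f,q0,loss='soft_l1',x_scale=[.01,.01,.1]);return r.x,np.sqrt(np.mean(f(r.x)**2))
def blob(m,px):
    n,l,s,ce=cv2.connectedComponentsWithStats(m.astype(np.uint8))
    k=1+np.argmin(np.linalg.norm(ce[1:]-px,axis=1)+1e3*(s[1:,4]<60));return l==k
E
python3 - <<'E'
from h import *
np.set_printoptions(precision=4,suppress=True)
t={c:cv2.imread(f"pics/{c}0.png") for c in("top","side")}
hsv={c:cv2.cvtColor(t[c],cv2.COLOR_BGR2HSV) for c in t}
am={c:blob(cv2.inRange(hsv[c],(8,120,80),(25,255,255))>0,px) for c,px in(("top",(303,260)),("side",(332,302)))}
q0=[*atz("top",(303,260),.01)[:2],0]
for o in(am,{"top":am["top"]},{"side":am["side"]}): print("amber",fit(LENS,0,o,q0))
q0=[*atz("top",(410,251),.03)[:2],0]
def net(n,px):
    o={}
    for c in px:
        rs=spotter.masks_of(n,c); print(n,c,[(round(r["p"],2),np.round(r["centre"]),r["mask"].sum()) for r in rs])
        rs=[r for r in rs if np.linalg.norm(np.array(r["centre"])-px[c])<20]
        if rs:o[c]=rs[0]["mask"]
    return o
for c in t: optics.read_camera(c)
h=net("housing",{"top":(410,251),"side":(402,235)})
np.savez("hm.npz",**h)
SOCK=np.array([(67,y,z) for y in(-7,7) for z in(11,25)]+[(67,0,28),(67,0,8),(67,10,18),(67,-10,18)])/1000
for M in(HOUS,np.vstack([HOUS,SOCK])):
  for o in(h,*({c:m} for c,m in h.items())): print("housing",list(o),fit(M,.008,o,q0))
n=net("nest",{"top":(408,251),"side":(404,239)})
for o in(n,*({c:m} for c,m in n.items())): print("nest",list(o),fit(NEST,0,o,q0))
s=net("camera_stand",{"top":(316,110),"side":(250,180)}); np.savez("st.npz",**s)
s=net("camera_head",{"top":(316,90),"side":(240,130)}); np.savez("hd.npz",**s)
a=cv2.resize(t["top"][65:165,260:370],None,fx=5,fy=5,interpolation=cv2.INTER_CUBIC)
b=cv2.resize(t["side"][100:240,200:290],None,fx=3.57,fy=3.57,interpolation=cv2.INTER_CUBIC)[:500]
e=np.hstack([a[:500],np.pad(b,((0,500-len(b)),(0,0),(0,0)))]);cv2.imwrite("pics/cam.png",e[:, :800]);print(e.shape)
E
```

```text
amber (array([ 0.4807,  0.03  , -0.1136]), np.float64(1.081168301428109))
amber (array([ 0.4795,  0.0291, -0.112 ]), np.float64(1.2181414855727528))
amber (array([ 0.4811,  0.0303, -0.1159]), np.float64(0.8141000941742765))
housing top [(0.57, array([413., 251.]), np.int64(1047))]
housing side [(0.63, array([403., 231.]), np.int64(1097))]
housing ['top', 'side'] (array([ 0.5087, -0.2486,  0.0651]), np.float64(1.2858226015678655))
housing ['top'] (array([ 0.5078, -0.2478,  0.0876]), np.float64(1.2495352369264818))
housing ['side'] (array([ 0.5105, -0.2512,  0.0044]), np.float64(1.122394820604642))
housing ['top', 'side'] (array([ 0.5075, -0.2485,  0.0654]), np.float64(1.0665493756436413))
housing ['top'] (array([ 0.5069, -0.2481,  0.0814]), np.float64(0.6130286367165685))
housing ['side'] (array([ 0.5096, -0.2506,  0.0039]), np.float64(1.195661092920672))
nest top [(0.87, array([404., 336.]), np.int64(3123)), (0.82, array([398., 252.]), np.int64(959))]
nest side [(0.96, array([347., 207.]), np.int64(696)), (0.93, array([412., 250.]), np.int64(671)), (0.84, array([509., 303.]), np.int64(1385))]
nest ['top', 'side'] (array([ 0.5079, -0.2477,  0.0641]), np.float64(2.8562810472205213))
nest ['top'] (array([ 0.5084, -0.248 ,  0.0698]), np.float64(0.9889864498216768))
nest ['side'] (array([ 0.5073, -0.2471,  0.059 ]), np.float64(3.8523683546665675))
camera_stand top [(0.78, array([319., 116.]), np.int64(2047))]
camera_stand side [(0.85, array([242., 165.]), np.int64(2493)), (0.32, array([237., 130.]), np.int64(1093))]
camera_head top [(0.55, array([316.,  93.]), np.int64(959))]
camera_head side [(0.85, array([235., 128.]), np.int64(1170))]
(500, 871, 3)
```

View pics/cam.png

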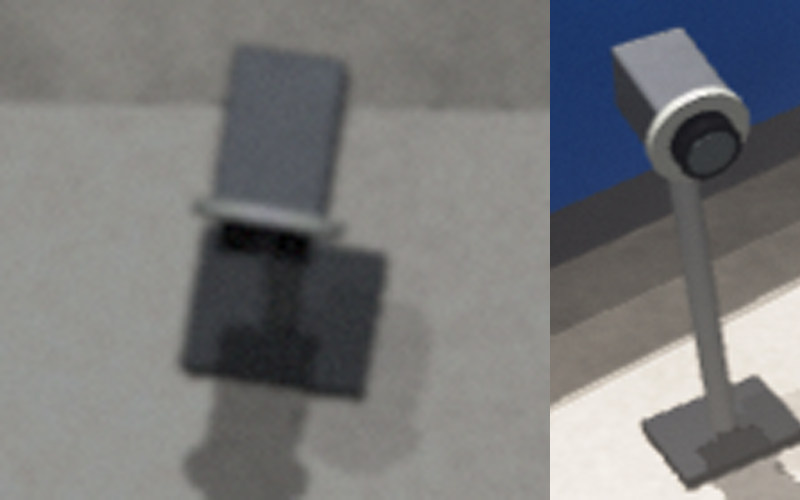

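Run:
```python
from h import *
np.set_printoptions(precision=4,suppress=True)
px=np.array([(183,373),(362,396),(386,250)])/5.+[260,65]-0.4
C=np.array([atz("top",p,z) for p,z in zip(px,(.012,.012,.012))]);print(C,np.linalg.norm(np.diff(C,axis=0),axis=1))
M=np.array([(15,50,12),(15,-50,12),(95,-50,12)])/1000 # stand frame, far = +x
f=lambda q:(proj("top",pose(M,q,0))-px).ravel()
r=least_squares(f,[*C[:2].mean(0)[:2],0]);print("foot top",r.x,r.fun)
g=np.array([(712-550)/3.57+200,153/3.57+100])-.4
lens=lambda q:np.array([q[0],q[1],.27])
print("glass pred side",proj("side",lens(r.x)),"seen",g, "top",proj("top",lens(r.x)))
# side foot corners near-left (688,484), left(643,424), far(757,377)
s=np.array([((688-550)/3.57+200,484/3.57+100),((643-550)/3.57+200,424/3.57+100),((757-550)/3.57+200,377/3.57+100)])-.4
Ms=np.array([(15,-50,12),(15,50,12),(95,50,12)])/1000
for n in range(3): print(s[n],[np.round(proj("side",pose(m[None],r.x,0))[0],1) for m in M.tolist() and np.array([(15,50,12),(15,-50,12),(95,-50,12),(95,50,12)])/1000][:4] if n==0 else '')
print("glass on ray at z .27:",atz("side",g,.27))
# joint fit: head body back top corners in top and glass in side
```

```text
[[ 0.797   0.0527  0.012 ]
 [ 0.7862 -0.0417  0.012 ]
 [ 0.8653 -0.0533  0.012 ]] [0.095  0.0799]
foot top [ 0.7767  0.0072 -0.1148] [-0.9319 -0.1333  0.9357  0.1436 -0.0038 -0.0164]
glass pred side [[246.2422 142.38  ]] seen [244.9782 142.4571] top [[312.5683 116.933 ]]
[238.2555 235.1742] [array([238.9, 234.4]), array([272.6, 219. ]), array([257.5, 203.8]), array([224.6, 217.9])]
[225.6504 218.3675] 
[257.5832 205.2022] 
glass on ray at z .27: [0.7783 0.0094 0.27  ]
```

Both views agree on the camera glass to about 2 mm: (0.7775, 0.008, 0.27), yaw -0.115. Now I'll move to just above the amber lens.

Emit:
move_arm(series=[[0.094, 0, 0, 0, 0, 0, 7.9], [0.094, 0, 0, 0, 0, 0, 7.9], [0.094, 0, 0, 0, 0, 0, 7.9], [0.094, 0, 0, 0, 0, 0, 7.8]])

```text
t: 2.0
tool_pos: [0.2427, -0.5213, 0.2275]
tool_rot: [0.998, -0.06, 0.0, 0.0]
contact_force: [0.9, -0.3, -0.0]
finger_gap: 0.0939
```

Emit:
move_arm(series=[[0.07, 0.0133, -0.044, 0, 0, 0, 0], [0.07, 0.0133, -0.044, 0, 0, 0, 0], [0.07, 0.0133, -0.044, 0, 0, 0, 0], [0.07, 0.0133, -0.044, 0, 0, 0, 0], [0.07, 0.0133, -0.044, 0, 0, 0, 0]])

```text
t: 2.5
tool_pos: [0.3342, -0.3087, 0.2276]
tool_rot: [0.998, -0.057, 0.0, 0.0]
contact_force: [-0.1, -0.4, -0.1]
finger_gap: 0.0702
```

Emit:
move_arm(series=[[0.07, 0.0133, -0.044, 0, 0, 0, 0], [0.07, 0.0133, -0.044, 0, 0, 0, 0], [0.07, 0.0133, -0.044, 0, 0, 0, 0], [0.07, 0.0133, -0.044, 0.02, 0, 0, 0], [0.07, 0.0133, -0.044, 0.03, 0, 0, 0]])

```text
t: 3.0
tool_pos: [0.4251, -0.1017, 0.1813]
tool_rot: [0.998, -0.057, 0.003, 0.001]
contact_force: [1.3, -0.5, -0.8]
finger_gap: 0.07
```

Emit:
move_arm(series=[[0.07, 0.0133, -0.044, 0.02, 0, 0, 0], [0.07, 0.0133, -0.044, 0.02, 0, 0, 0], [0.07, 0.0133, -0.044, 0.02, 0, 0, 0], [0.07, 0, 0, 0, 0, 0, 0], [0.07, 0, 0, 0, 0, 0, 0]])

```text
t: 3.5
tool_pos: [0.4775, 0.0239, 0.1199]
tool_rot: [0.998, -0.055, -0.001, 0.0]
contact_force: [0.2, -1.4, 0.7]
finger_gap: 0.0701
```

```bash
cat >> h.py <<'E'
def go(pos,Rt):
    s=ctrl.sense();R0=R.from_quat(s["tool_rot"]);d=R0.inv().apply(np.array(pos)-s["tool_pos"])
    print("t %.2f"%s["t"],"pos",s["tool_pos"].round(4),"F",s["contact_force"].round(2),"gap %.4f"%s["finger_gap"],"\n now-frame d mm",(d*1e3).round(1),"turn deg",np.degrees((R0.inv()*Rt).as_rotvec()).round(2),
      "d mm in target axes",(Rt.inv().apply(np.array(pos)-s["tool_pos"])*1e3).round(1),"j",s["joints"].round(2))
def down(yaw): return R.from_euler('z',yaw)*R.from_euler('x',np.pi)
E
python3 - <<'E'
from h import *
go([.4807,.03,.037],down(-.114))
im=optics.read_camera("side")
for p in [(.4807,.03,.028)]: print(proj("side",p))
cv2.imwrite("pics/s1.png",cv2.resize(im[180:380,240:440],None,fx=3,fy=3,interpolation=cv2.INTER_CUBIC))
E
```

```text
t 3.50 pos [0.4775 0.0239 0.1199] F [ 0.15 -1.4   0.7 ] gap 0.0701 
 now-frame d mm [ 2.6 -6.5 82.9] turn deg [0.04 0.08 0.17] d mm in target axes [ 2.5 -6.5 82.9] j [-0.1   0.22  1.87 -0.    1.05  1.59]
[[331.20772995 296.10098791]]
```

View pics/s1.png

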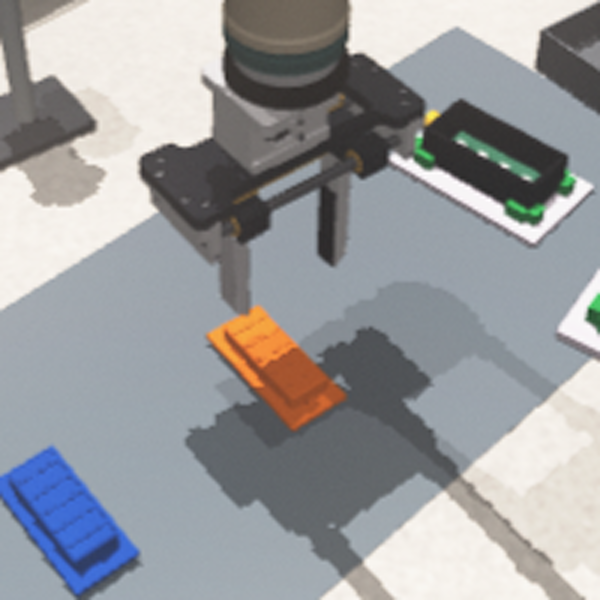

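The picture shows the open jaws above the amber lens, which lies at about (275,370) in the crop. The jaws run across its 34 mm width, and the housing is in its nest at top right. Descending now.

Emit:
move_arm(series=[[0.07, 0.0026, -0.0065, 0.02, 0, 0, 0.2], [0.07, 0, 0, 0.02, 0, 0, 0], [0.07, 0, 0, 0.02, 0, 0, 0], [0.07, 0, 0, 0.015, 0, 0, 0], [0.07, 0, 0, 0.007, 0, 0, 0]], grip_force=12)

```text
t: 4.05
tool_pos: [0.4805, 0.0275, 0.0381]
tool_rot: [0.998, -0.06, -0.0, 0.0]
contact_force: [-1.6, -0.3, -0.8]
finger_gap: 0.0697
```

Emit:
move_arm(series=[[0.07, 0, 0, 0, 0, 0, 0], [0.07, 0, 0, 0, 0, 0, 0], [0.07, 0, 0, 0, 0, 0, 0]])

```text
t: 4.35
tool_pos: [0.4819, 0.0288, 0.0393]
tool_rot: [0.998, -0.059, 0.001, 0.0]
contact_force: [0.7, 1.0, 0.6]
finger_gap: 0.0699
```

Run:
```python
from h import *
go([.4807,.03,.037],down(-.114))
```

```text
t 4.35 pos [0.4819 0.0288 0.0393] F [0.73 0.96 0.55] gap 0.0699 
 now-frame d mm [-1.3 -1.   2.3] turn deg [ 0.   -0.12 -0.24] d mm in target axes [-1.3 -1.   2.3] j [-0.08  0.33  1.97 -0.    0.84  1.6 ]
```

Emit:
move_arm(series=[[0.07, -0.001, -0.001, 0.002, 0, 0, 0], [0.02, 0, 0, 0, 0, 0, 0], [0.02, 0, 0, 0, 0, 0, 0], [0.02, 0, 0, 0, 0, 0, 0], [0.02, 0, 0, 0, 0, 0, 0]])

```text
t: 4.85
tool_pos: [0.4802, 0.0305, 0.0363]
tool_rot: [0.998, -0.059, 0.0, 0.0]
contact_force: [-0.0, 0.6, -0.1]
finger_gap: 0.041
```

Emit:
move_arm(series=[[0.02, 0, 0, 0, 0, 0, 0], [0.02, 0, 0, 0, 0, 0, 0], [0.02, 0, 0, 0, 0, 0, 0]])

```text
t: 5.15
tool_pos: [0.4802, 0.0304, 0.0363]
tool_rot: [0.998, -0.059, -0.0, 0.0]
contact_force: [0.0, 0.1, 0.1]
finger_gap: 0.0338
```

Run:
```python
from h import *
go([.4807,.03,.037],down(-.114))
```

```text
t 5.15 pos [0.4802 0.0304 0.0363] F [0.02 0.13 0.09] gap 0.0338 
 now-frame d mm [ 0.5  0.4 -0.7] turn deg [ 0.   0.  -0.2] d mm in target axes [ 0.5  0.4 -0.7] j [-0.08  0.33  1.98 -0.    0.83  1.61]
```

Emit:
move_arm(series=[[0.02, 0, 0, -0.01, 0, 0, 0], [0.02, 0, 0, -0.025, 0, 0, 0], [0.02, 0, 0, -0.03, 0, 0, 0], [0.02, 0, 0, -0.025, 0, 0, -5.3], [0.02, 0, 0, -0.01, 0, 0, -5.3]])

```text
t: 5.65
tool_pos: [0.4817, 0.0303, 0.1395]
tool_rot: [0.999, 0.036, 0.003, 0.0]
contact_force: [0.3, -0.3, -1.2]
finger_gap: 0.0342
```

Emit:
move_arm(series=[[0.02, 0.001, 0.015, 0, 0, 0, 0], [0.02, 0.001, 0.03, 0, 0, 0, 0], [0.02, 0.001, 0.035, 0, 0, 0, 0], [0.02, 0.001, 0.035, 0, 0, 0, 0], [0.02, 0.001, 0.035, 0, 0, 0, 0]])

```text
t: 6.15
tool_pos: [0.4953, -0.1201, 0.1371]
tool_rot: [0.999, 0.034, 0.0, 0.0]
contact_force: [0.4, -0.2, -0.8]
finger_gap: 0.0342
```

Emit:
move_arm(series=[[0.02, 0.001, 0.035, 0, 0, 0, 0], [0.02, 0.001, 0.035, 0, 0, 0, 0], [0.02, 0.001, 0.03, 0, 0, 0, 0], [0.02, 0, 0.02, 0, 0, 0, 0], [0.02, 0, 0.01, 0, 0, 0, 0]])

```text
t: 6.65
tool_pos: [0.5071, -0.25, 0.1366]
tool_rot: [0.999, 0.033, 0.0, 0.0]
contact_force: [0.1, 0.6, -0.7]
finger_gap: 0.0338
```

Emit:
move_arm(series=[[0.02, 0, 0, 0, 0, 0, 0], [0.02, 0, 0, 0, 0, 0, 0], [0.02, 0, 0, 0, 0, 0, 0], [0.02, 0, 0, 0, 0, 0, 0]])

```text
t: 7.05
tool_pos: [0.507, -0.2472, 0.1364]
tool_rot: [0.999, 0.034, -0.0, -0.0]
contact_force: [-0.3, 0.5, -0.5]
finger_gap: 0.034
```

Run:
```python
from h import *
np.set_printoptions(precision=4,suppress=True)
go([.508,-.2483,.072],down(.07))
im=optics.read_camera("side");s=ctrl.sense()
m=blob(cv2.inRange(cv2.cvtColor(im,cv2.COLOR_BGR2HSV),(8,120,80),(25,255,255))>0,proj("side",s["tool_pos"]-[0,0,.02])[0])
print("lens fit side (x,y,yaw)",fit(LENS,s["tool_pos"][2]-.0363,{"side":m},[.508,-.25,.07]),m.sum())
# housing rim seen in side: draw predicted edges
def draw(q):
    p=pose(HOUS,q,.008)
    for i in range(8):
        for j in range(i):
            if np.sum(np.abs(HOUS[i]-HOUS[j])>1e-6)==1:
                a,b=proj("side",p[[i,j]]); cv2.line(v,*[tuple(int(x) for x in (u-[320,140])*5) for u in(a,b)],(0,0,255),1)
v=cv2.resize(im[140:260,320:470],None,fx=5,fy=5,interpolation=cv2.INTER_CUBIC)
draw([.508,-.2483,.07]);cv2.imwrite("pics/s2.png",v)
```

```text
t 7.05 pos [ 0.507  -0.2472  0.1364] F [-0.29  0.45 -0.53] gap 0.0340 
 now-frame d mm [ 0.9  1.2 64.4] turn deg [-0.02  0.01 -0.07] d mm in target axes [ 0.9  1.2 64.4] j [-0.58  0.33  1.67  0.    1.15  0.92]
lens fit side (x,y,yaw) (array([ 0.5073, -0.2469,  0.0194]), np.float64(0.8960596548450666)) 561
```

View pics/s2.png

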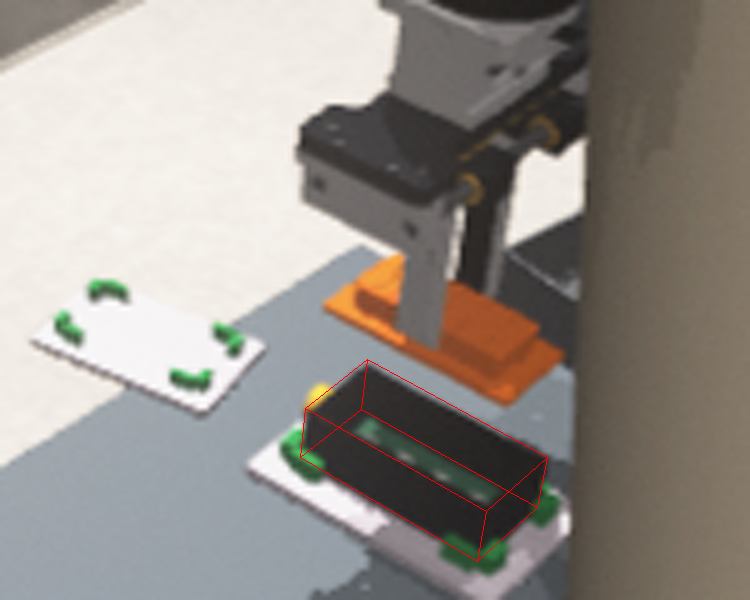

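The wire box drawn from my pose estimate lies on the housing edges (corners near (303,408) and (547,460)), and the held lens is level above it. Lowering, slowly at the end.

Emit:
move_arm(series=[[0.02, 0.001, 0.001, 0.012, 0, 0, 0], [0.02, 0, 0, 0.02, 0, 0, 0], [0.02, 0, 0, 0.015, 0, 0, 0], [0.02, 0, 0, 0.006, 0, 0, 0], [0.02, 0, 0, 0, 0, 0, 0]])

```text
t: 7.6
tool_pos: [0.5074, -0.2488, 0.082]
tool_rot: [0.999, 0.034, -0.001, -0.001]
contact_force: [0.1, -0.1, -0.7]
finger_gap: 0.0341
```

Emit:
move_arm(series=[[0.02, 0, 0, 0.001, 0, 0, 0], [0.02, 0, 0, 0.001, 0, 0, 0], [0.02, 0, 0, 0.001, 0, 0, 0], [0.02, 0, 0, 0.001, 0, 0, 0], [0.02, 0, 0, 0.001, 0, 0, 0]])

```text
t: 8.1
tool_pos: [0.5083, -0.2494, 0.0786]
tool_rot: [0.999, 0.034, 0.0, 0.0]
contact_force: [-0.2, -0.3, -0.8]
finger_gap: 0.0336
```

Run:
```python
from h import *
go([.508,-.2483,.0703],down(.07))
```

```text
t 8.10 pos [ 0.5083 -0.2494  0.0786] F [-0.2  -0.33 -0.77] gap 0.0336 
 now-frame d mm [-0.2 -1.2  8.3] turn deg [ 0.03 -0.03 -0.14] d mm in target axes [-0.2 -1.2  8.3] j [-0.58  0.38  1.74 -0.    1.01  0.92]
```

Emit:
move_arm(series=[[0.02, 0, -0.0005, 0.001, 0, 0, 0], [0.02, 0, 0, 0.001, 0, 0, 0], [0.02, 0, 0, 0.001, 0, 0, 0], [0.02, 0, 0, 0.001, 0, 0, 0], [0.02, 0, 0, 0, 0, 0, 0]])

```text
t: 8.6
tool_pos: [0.508, -0.2488, 0.0742]
tool_rot: [0.999, 0.034, -0.0, -0.0]
contact_force: [0.0, 0.4, -0.6]
finger_gap: 0.0338
```

Emit:
move_arm(series=[[0.02, 0, 0, 0.001, 0, 0, 0], [0.02, 0, 0, 0.001, 0, 0, 0], [0.02, 0, 0, 0.001, 0, 0, 0], [0.02, 0, 0, 0, 0, 0, 0], [0.02, 0, 0, 0, 0, 0, 0]])

```text
t: 9.1
tool_pos: [0.5081, -0.2489, 0.0713]
tool_rot: [0.999, 0.034, 0.0, 0.0]
contact_force: [-0.2, 0.4, -1.1]
finger_gap: 0.0341
```

Run:
```python
from h import *
go([.508,-.2483,.0703],down(.07))
im=optics.read_camera("side")
cv2.imwrite("pics/s3.png",cv2.resize(im[180:260,350:450],None,fx=6,fy=6,interpolation=cv2.INTER_CUBIC))
```

```text
t 9.10 pos [ 0.5081 -0.2489  0.0713] F [-0.16  0.38 -1.15] gap 0.0341 
 now-frame d mm [-0.1 -0.6  1. ] turn deg [ 0.01 -0.   -0.14] d mm in target axes [-0.1 -0.6  1. ] j [-0.58  0.39  1.75 -0.    1.    0.92]
```

View pics/s3.png

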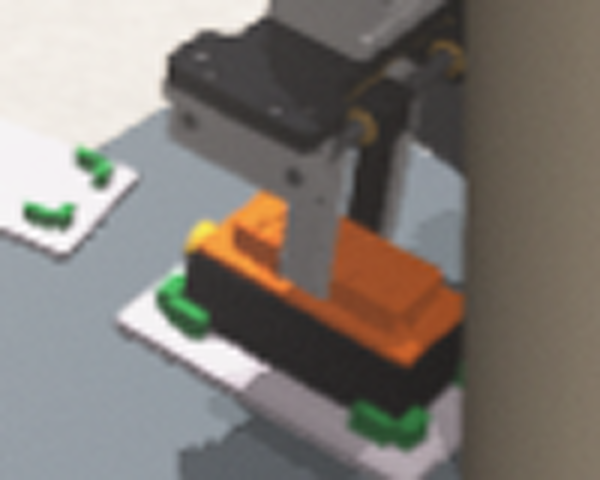

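The plug is in the opening with no contact force and the flange sits just above the rim. I'll go down the last bit until it touches.

Emit:
move_arm(series=[[0.02, 0, 0, 0.0007, 0, 0, 0], [0.02, 0, 0, 0.0005, 0, 0, 0], [0.02, 0, 0, 0, 0, 0, 0]])

```text
t: 9.45
tool_pos: [0.5082, -0.2489, 0.0703]
tool_rot: [0.999, 0.034, 0.0, 0.0]
contact_force: [-0.6, -0.1, 0.3]
finger_gap: 0.0336
```

Emit:
move_arm(series=[[0.02, 0, 0, 0.0006, 0, 0, 0], [0.02, 0, 0, 0, 0, 0, 0], [0.02, 0, 0, 0, 0, 0, 0]])

```text
t: 9.75
tool_pos: [0.5082, -0.2489, 0.0703]
tool_rot: [0.999, 0.034, 0.0, 0.0]
contact_force: [-1.9, 0.4, 4.7]
finger_gap: 0.0339
```

Contact at 4.7 N at exactly the predicted seated height. Letting go and rising.

Emit:
move_arm(series=[[0.04, 0, 0, 0, 0, 0, 0], [0.05, 0, 0, 0, 0, 0, 0], [0.07, 0, 0, 0, 0, 0, 0], [0.07, 0, 0, 0, 0, 0, 0], [0.07, 0, 0, 0, 0, 0, 0]])

```text
t: 10.25
tool_pos: [0.5081, -0.2488, 0.0694]
tool_rot: [0.999, 0.034, -0.0, -0.0]
contact_force: [-0.3, 0.3, 0.6]
finger_gap: 0.0678
```

Emit:
move_arm(series=[[0.085, 0, 0, -0.01, 0, 0, 0], [0.085, 0, 0, -0.03, 0, 0, 0], [0.085, 0, 0, -0.03, 0, 0, 0], [0.085, 0, 0, 0, 0, 0, 0], [0.085, 0, 0, 0, 0, 0, 0]])

```text
t: 10.75
tool_pos: [0.5084, -0.249, 0.1405]
tool_rot: [0.999, 0.034, 0.001, 0.001]
contact_force: [0.2, 0.2, -0.7]
finger_gap: 0.0849
```

Run:
```python
from h import *
np.set_printoptions(precision=4,suppress=True)
go([.508,-.2485,.034],down(.07))
for c,px in(("side",(402,228)),("top",(410,251))):
    im=optics.read_camera(c)
    m=blob(cv2.inRange(cv2.cvtColor(im,cv2.COLOR_BGR2HSV),(8,120,60),(20,255,255))>0,px)
    print(c,m.sum(),fit(LENS,.034,{c:m},[.508,-.2485,.07]))
    if c=="side": cv2.imwrite("pics/s4.png",cv2.resize(im[180:260,350:450],None,fx=6,fy=6,interpolation=cv2.INTER_CUBIC))
```

```text
t 10.75 pos [ 0.5084 -0.249   0.1405] F [ 0.19  0.19 -0.73] gap 0.0849 
 now-frame d mm [ -0.5  -0.7 106.5] turn deg [ 0.07 -0.09 -0.14] d mm in target axes [ -0.4  -0.6 106.5] j [-0.58  0.32  1.66 -0.    1.15  0.92]
side 675 (array([ 0.5087, -0.2473,  0.0573]), np.float64(0.48546650299069793))
top 256 (array([ 0.4937, -0.2511,  0.0155]), np.float64(12.588154396855131))
```

View pics/s4.png

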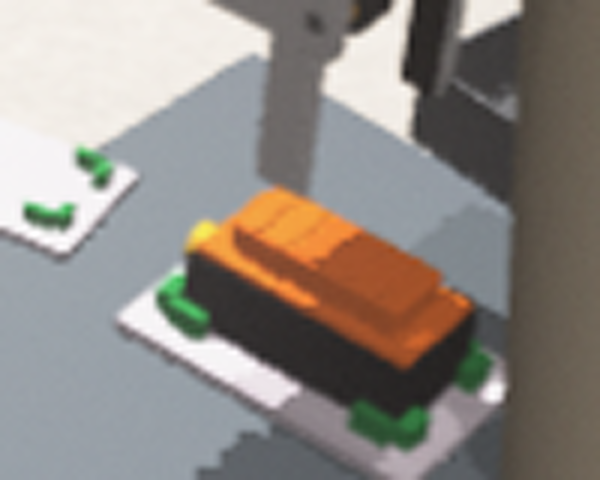

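The lens lies flat on the rim and has been let go. Next, gripping the housing's long sides.

Emit:
move_arm(series=[[0.085, 0, 0, 0.03, 0, 0, 0], [0.085, 0, 0, 0.03, 0, 0, 0], [0.085, 0, 0, 0.025, 0, 0, 0], [0.085, 0, 0, 0.012, 0, 0, 0], [0.085, 0, 0, 0.008, 0, 0, 0]], grip_force=40)

```text
t: 11.35
tool_pos: [0.5071, -0.2483, 0.0327]
tool_rot: [0.999, 0.034, -0.001, -0.001]
contact_force: [0.0, -0.1, 0.6]
finger_gap: 0.085
```

Emit:
move_arm(series=[[0.085, 0, 0, 0, 0, 0, 0], [0.085, 0, 0, 0, 0, 0, 0], [0.085, 0, 0, 0, 0, 0, 0]])

```text
t: 11.65
tool_pos: [0.5089, -0.2494, 0.0357]
tool_rot: [0.999, 0.034, 0.001, 0.001]
contact_force: [-0.5, -0.0, 0.1]
finger_gap: 0.0856
```

Emit:
move_arm(series=[[0.085, -0.0005, -0.0005, 0.001, 0, 0, 0], [0.06, 0, 0, 0, 0, 0, 0], [0.055, 0, 0, 0, 0, 0, 0], [0.052, 0, 0, 0, 0, 0, 0], [0.045, 0, 0, 0, 0, 0, 0]])

```text
t: 12.15
tool_pos: [0.5076, -0.2484, 0.0336]
tool_rot: [0.999, 0.034, 0.0, 0.0]
contact_force: [0.3, 0.6, 0.1]
finger_gap: 0.0566
```

Emit:
move_arm(series=[[0.04, 0, 0, 0, 0, 0, 0], [0.04, 0, 0, 0, 0, 0, 0], [0.04, 0, 0, 0, 0, 0, 0], [0.04, 0, 0, 0, 0, 0, 0], [0.04, 0, 0, 0, 0, 0, 0]])

```text
t: 12.65
tool_pos: [0.5076, -0.2481, 0.0336]
tool_rot: [0.999, 0.034, -0.0, -0.0]
contact_force: [-1.0, 1.5, 1.5]
finger_gap: 0.052
```

Run:
```python
from h import *
go([.508,-.2485,.034],down(.07))
```

```text
t 12.65 pos [ 0.5076 -0.2481  0.0336] F [-1.    1.46  1.52] gap 0.0520 
 now-frame d mm [ 0.4  0.5 -0.4] turn deg [-0.02  0.   -0.15] d mm in target axes [ 0.4  0.5 -0.4] j [-0.58  0.43  1.8   0.    0.91  0.93]
```

Gripped: the gap is 52.0 mm. Lifting straight up.

Emit:
move_arm(series=[[0.04, 0, 0, -0.003, 0, 0, 0], [0.04, 0, 0, -0.006, 0, 0, 0], [0.04, 0, 0, -0.01, 0, 0, 0], [0.04, 0, 0, -0.015, 0, 0, 0], [0.04, 0, 0, -0.02, 0, 0, 0]])

```text
t: 13.15
tool_pos: [0.5069, -0.2482, 0.0878]
tool_rot: [0.999, 0.034, -0.001, -0.0]
contact_force: [0.7, -0.0, -3.8]
finger_gap: 0.0517
```

Emit:
move_arm(series=[[0.04, 0, 0, -0.025, 0, 0, 0], [0.04, 0, 0, -0.025, 0, 0, 0], [0.04, 0, 0, -0.025, 0, 0, 0], [0.04, 0, 0, -0.025, 0, 0, 0], [0.04, 0, 0, -0.02, 0, 0, 0]])

```text
t: 13.65
tool_pos: [0.5076, -0.2486, 0.2098]
tool_rot: [0.999, 0.034, 0.001, 0.001]
contact_force: [0.2, 0.4, -3.7]
finger_gap: 0.0518
```

Emit:
move_arm(series=[[0.04, 0, 0, -0.015, 0, 0, 0], [0.04, 0, 0, -0.01, 0, 0, 0], [0.04, 0, 0, -0.005, 0, 0, 0], [0.04, 0, 0, 0, 0, 0, 0], [0.04, 0, 0, 0, 0, 0, 0]])

```text
t: 14.15
tool_pos: [0.5071, -0.2481, 0.2368]
tool_rot: [0.999, 0.034, -0.001, -0.0]
contact_force: [1.2, -0.4, -4.4]
finger_gap: 0.0519
```

```bash
cat >> h.py <<'E'
def goal():
    Rh=R.from_euler('z',-.115)*R.from_euler('y',-15,degrees=True); gl=np.array([.7775,.008,.27])
    foc=gl+Rh.apply([-.08,0,0]); return foc,foc+Rh.apply([-.067,0,.0076]),Rh*R.from_euler('x',np.pi)
E
python3 - <<'E'
from h import *
f,p,Rt=goal();print(f,p);go(p,Rt)
print(R.from_quat(ctrl.sense()["tool_rot"]).as_matrix().round(3))
print("turn1 yaw to -.115:",np.degrees((R.from_quat(ctrl.sense()["tool_rot"]).inv()*down(-.115)).as_rotvec()), "turn2",np.degrees((down(-.115).inv()*Rt).as_rotvec()))
im=optics.read_camera("side");q=proj("side",ctrl.sense()["tool_pos"])[0].astype(int);print(q)
x,y=max(q[0]-60,0),max(q[1]-50,0);cv2.imwrite("pics/s5.png",cv2.resize(im[y:y+100,x:x+120],None,fx=5,fy=5,interpolation=cv2.INTER_CUBIC))
E
```

```text
[0.70073635 0.01686694 0.24929448] [0.63449275 0.02451872 0.23929464]
t 14.15 pos [ 0.5071 -0.2481  0.2368] F [ 1.18 -0.4  -4.42] gap 0.0519 
 now-frame d mm [ 145.5 -263.4   -2.5] turn deg [-1.41 15.04 10.4 ] d mm in target axes [  92.7 -285.4   22.2] j [-0.58  0.26  1.51 -0.    1.38  0.93]
[[ 0.998  0.068 -0.001]
 [ 0.068 -0.998  0.001]
 [-0.001 -0.001 -1.   ]]
turn1 yaw to -.115: [-0.0410955   0.079833   10.46236769] turn2 [9.96767457e-17 1.50000000e+01 1.71589907e-15]
[415 160]
```

View pics/s5.png

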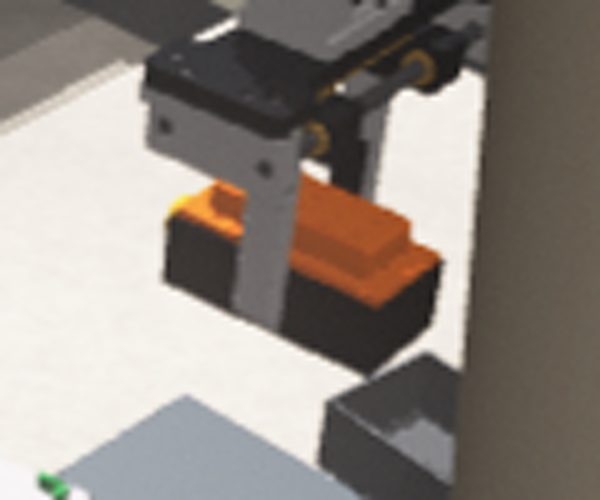

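The lamp hangs level and closed in the jaws. I'll yaw it, carry it sideways, then tilt it.

Emit:
move_arm(series=[[0.04, 0, 0, 0, 0, 0, 1.5], [0.04, 0, 0, 0, 0, 0, 3], [0.04, 0, 0, 0, 0, 0, 3], [0.04, 0, 0, 0, 0, 0, 2], [0.04, 0, 0, 0, 0, 0, 1]])

```text
t: 14.7
tool_pos: [0.5074, -0.2483, 0.2369]
tool_rot: [0.998, -0.059, -0.001, -0.0]
contact_force: [-0.1, 1.0, -3.9]
finger_gap: 0.0517
```

Emit:
move_arm(series=[[0.04, 0, -0.01, 0, 0, 0, 0], [0.04, 0.003, -0.02, 0, 0, 0, 0], [0.04, 0.003, -0.03, 0, 0, 0, 0], [0.04, 0.003, -0.03, 0, 0, 0, 0], [0.04, 0.003, -0.03, 0, 0, 0, 0]])

```text
t: 15.2
tool_pos: [0.5333, -0.1287, 0.2374]
tool_rot: [0.998, -0.058, -0.0, -0.0]
contact_force: [1.0, 0.7, -4.2]
finger_gap: 0.0518
```

Emit:
move_arm(series=[[0.04, 0.003, -0.03, 0, 0, 0, 0], [0.04, 0.003, -0.03, 0, 0, 0, 0], [0.04, 0.003, -0.03, 0, 0, 0, 0], [0.04, 0.003, -0.03, 0, 0, 0, 0], [0.04, 0.003, -0.025, 0, 0, 0, 0]])

```text
t: 15.7
tool_pos: [0.5647, 0.0143, 0.2374]
tool_rot: [0.998, -0.057, -0.0, -0.0]
contact_force: [-0.0, 0.1, -3.9]
finger_gap: 0.0519
```

Emit:
move_arm(series=[[0.04, 0, -0.015, 0, 0, 0, 0], [0.04, 0, -0.005, 0, 0, 1, 0], [0.04, 0, 0, 0, 0, 2, 0], [0.04, 0, 0, 0, 0, 2.5, 0], [0.04, 0, 0, 0, 0, 2.5, 0]])

```text
t: 16.2
tool_pos: [0.5666, 0.0308, 0.2374]
tool_rot: [0.996, -0.058, 0.07, 0.005]
contact_force: [-0.8, -0.1, -4.2]
finger_gap: 0.0519
```

Emit:
move_arm(series=[[0.04, 0, 0, 0, 0, 2.5, 0], [0.04, 0, 0, 0, 0, 2.5, 0], [0.04, 0, 0, 0, 0, 1, 0], [0.04, 0, 0, 0, 0, 1, 0], [0.04, 0, 0, 0, 0, 0, 0]])

```text
t: 16.7
tool_pos: [0.5666, 0.0313, 0.2374]
tool_rot: [0.99, -0.058, 0.13, 0.008]
contact_force: [0.0, -0.4, -4.0]
finger_gap: 0.0519
```

Run:
```python
from h import *
f,p,Rt=goal();go(p,Rt)
```

```text
t 16.70 pos [0.5666 0.0313 0.2374] F [ 0.02 -0.37 -4.02] gap 0.0519 
 now-frame d mm [66.4 -1.2 15.8] turn deg [ 0.04  0.03 -0.06] d mm in target axes [66.4 -1.1 15.9] j [-0.06  0.12  1.71 -0.02  1.05  1.64]
```

Emit:
move_arm(series=[[0.04, 0.005, 0, 0.003, 0, 0, 0], [0.04, 0.01, -0.0005, 0.004, 0, 0, 0], [0.04, 0.01, -0.0005, 0.004, 0, 0, 0], [0.04, 0.008, 0, 0.003, 0, 0, 0], [0.04, 0.004, 0, 0.0018, 0, 0, 0]])

```text
t: 17.2
tool_pos: [0.6085, 0.0278, 0.2314]
tool_rot: [0.99, -0.057, 0.13, 0.008]
contact_force: [0.2, -0.7, -4.1]
finger_gap: 0.0519
```

Emit:
move_arm(series=[[0.04, 0.006, 0, 0, 0, 0, 0], [0.04, 0.008, 0, 0, 0, 0, 0], [0.04, 0.005, 0, 0, 0, 0, 0], [0.04, 0, 0, 0, 0, 0, 0], [0.04, 0, 0, 0, 0, 0, 0]])

```text
t: 17.7
tool_pos: [0.625, 0.0259, 0.2368]
tool_rot: [0.99, -0.057, 0.13, 0.008]
contact_force: [-0.5, -0.2, -4.7]
finger_gap: 0.052
```

Run:
```python
from h import *
f,p,Rt=goal();go(p,Rt)
s=ctrl.sense();Rn=R.from_quat(s["tool_rot"]);sk=s["tool_pos"]+Rn.apply([.067,0,.0076])
print("socket calc",sk,"glass",proj("side",[.7775,.008,.27]))
for c in("side","top"):
    im=optics.read_camera(c)
    print(c,"pred socket",proj(c,sk).round(1),[(round(r["p"],2),np.round(r["centre"],1)) for r in spotter.spot_point("socket",c)])
    if c=="side": v=cv2.resize(im[90:240,200:350],None,fx=4,fy=4,interpolation=cv2.INTER_CUBIC)
for X in(sk,[.7775,.008,.27],f): cv2.circle(v,tuple(int(a) for a in (proj("side",X)[0]-[200,90]+.5)*4),4,(0,0,255),1)
cv2.imwrite("pics/s6.png",v)
```

```text
t 17.70 pos [0.625  0.0259 0.2368] F [-0.52 -0.18 -4.72] gap 0.0520 
 now-frame d mm [9.9 0.3 0. ] turn deg [ 0.01  0.02 -0.04] d mm in target axes [9.9 0.3 0. ] j [-0.06  0.21  1.6  -0.02  1.07  1.63]
socket calc [0.69127524 0.01820117 0.24672783] glass [[245.7340651  142.36456484]]
side pred socket [[266.9 169.5]] []
top pred socket [[307.1 157.4]] [(0.63, array([307.3, 159.2]))]
```

View pics/s6.png

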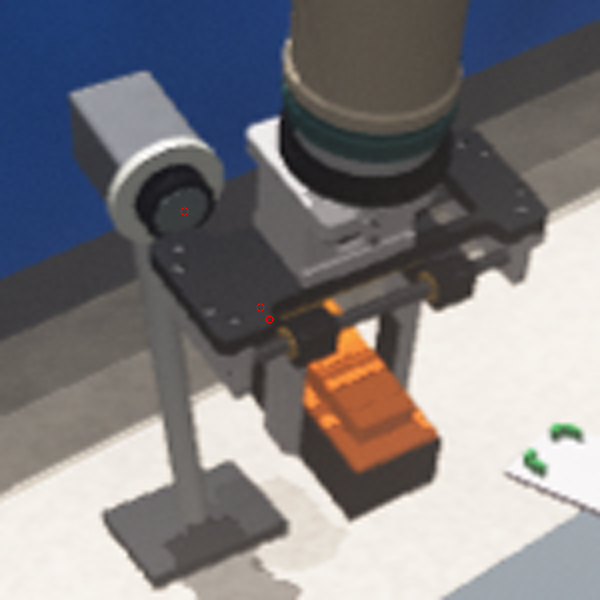

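The lamp, with its lens in place, points at the camera, and the predicted glass mark (183,211) lies on the glass. 10 mm remain.

Emit:
move_arm(series=[[0.04, 0.003, 0, 0, 0, 0, 0], [0.04, 0.004, 0, 0, 0, 0, 0], [0.04, 0.002, 0, 0, 0, 0, 0], [0.04, 0.001, 0, 0, 0, 0, 0], [0.04, 0, 0, 0, 0, 0, 0]])

```text
t: 18.4
tool_pos: [0.635, 0.0247, 0.2393]
tool_rot: [0.99, -0.057, 0.13, 0.008]
contact_force: [0.5, 0.0, -3.7]
finger_gap: 0.052
```

Emit:
move_arm(series=[[0.04, 0, 0, 0, 0, 0, 0], [0.04, 0, 0, 0, 0, 0, 0], [0.04, 0, 0, 0, 0, 0, 0], [0.04, 0, 0, 0, 0, 0, 0], [0.04, 0, 0, 0, 0, 0, 0]])

```text
t: 18.9
tool_pos: [0.6348, 0.0248, 0.2394]
tool_rot: [0.99, -0.057, 0.13, 0.008]
contact_force: [-0.2, 0.0, -4.8]
finger_gap: 0.0515
```

Run:
```python
from h import *
f,p,Rt=goal();go(p,Rt)
s=ctrl.sense();Rn=R.from_quat(s["tool_rot"])*R.from_euler('x',np.pi);ho=s["tool_pos"]+Rn.apply([0,0,-.0256])
def hproj(c,pts): return proj(c,ho+Rn.apply(np.array(pts)))
print("vel",np.abs(s["joint_vel"]).max())
for c in("top","side"):
    im=optics.read_camera(c)
    print(c,"pred sock",hproj(c,[[.067,0,.018]]).round(1),[(round(r["p"],2),np.round(r["centre"],1)) for r in spotter.spot_point("socket",c)])
    x,y=(255,70) if c=="top" else(225,130)
    v=cv2.resize(im[y:y+120,x:x+110],None,fx=5,fy=5,interpolation=cv2.INTER_CUBIC)[:, :400]
    for M,z,col in((HOUS,0,(0,0,255)),(LENS[4:],.026,(255,255,0))):
        M=M+[0,0,z];q=(hproj(c,M)-[x,y]+.5)*5
        for i in range(len(M)):
            for j in range(i):
                if np.sum(np.abs(M[i]-M[j])>1e-6)==1: cv2.line(v,*[tuple(int(a) for a in u) for u in q[[i,j]]],col,1)
    o=v if c=="top" else np.hstack([o,v])
cv2.imwrite("pics/f.png",o)
```

```text
t 18.90 pos [0.6348 0.0248 0.2394] F [-0.21  0.02 -4.79] gap 0.0515 
 now-frame d mm [-0.3  0.3  0. ] turn deg [ 0.01 -0.   -0.04] d mm in target axes [-0.3  0.3  0. ] j [-0.06  0.23  1.58 -0.02  1.08  1.63]
vel 0.0011808487041260016
top pred sock [[307.7 152.8]] [(0.41, array([306.8, 154.3]))]
side pred sock [[264.4 166.3]] []
```

View pics/f.png

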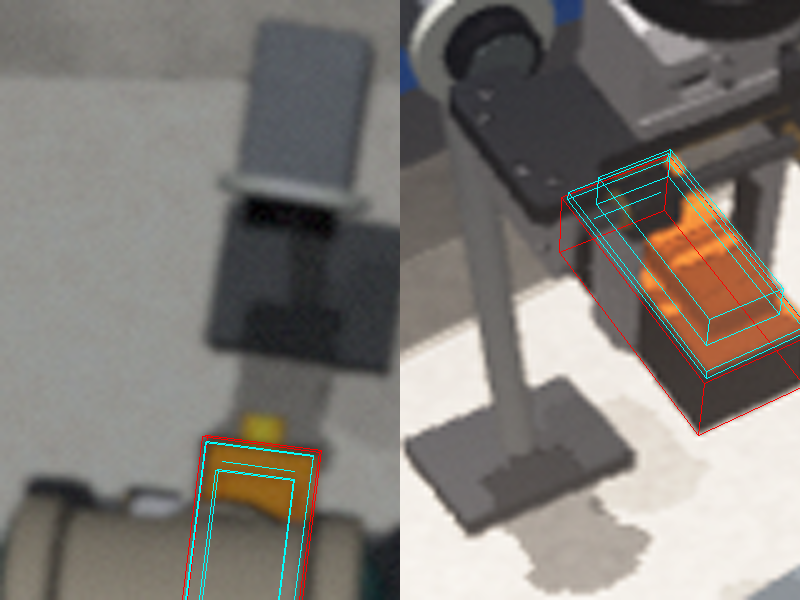

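The wireframes of housing and seated lens match both pictures to within 1–2 px, and the arm is at rest. Handing in.

```bash
python3 -c "
from workcell import ctrl
print(ctrl.close_job())"
```

```text
the job is handed in; nothing more can be done
None
```

I put the amber lens on the housing in its nest and let go of it. I then lifted the closed lamp by its long sides and handed the job in at about 19 s, still holding the lamp in front of the inspection camera.

**Seating:** the lens touched down at the predicted height with about 5 N. After I let go, the side picture showed it lying flat, within about 1–2 mm of the housing's estimated position.

**Final pose:** the tool was within 0.5 mm and 0.1° of the target, the joints were still, and the gap was about 52 mm at the 40 N grip I had set. The drawn outlines of housing and seated lens matched both pictures to 1–2 px. The camera's own position comes from the pictures and is good to about 2–3 mm.

**Checks that failed or disagreed:**
- The top-view fit of the seated lens was unusable because the arm covered it.
- The network could not see the socket in the side view at the end. In the top view it found it about 2 px from the prediction, with low confidence.
- The side and top views gave the housing's yaw as 0.00 and 0.08 rad. I used 0.07, which matched the nest and the picture.
- I did not measure the blue lens, bottle, screwdriver and tub again at the end. No move went near them except over the tub's side of the nest, well above it.

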